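# Nest the washed kidney dishes

### The arm

A 6-joint arm with a two-finger parallel gripper is mounted at the origin on the work surface; the furniture and walls round the work are solid. World frame = base frame: x ahead of the robot, y to its left, z up, the work surface at z = 0. Lengths are in m, angles in rad, forces in N, time in s.
With the tool pointing down it reaches from about 0.275 to 0.725 m from the base axis. Payload 5.6 kg.
Tool frame: the origin (TCP) lies midway between the tips of the shut fingers; the grasp point (between the pads) lies 19 mm behind it; z points along the fingers, y is the line along which they close (so a half turn about z gives the same grasp; the last joint's range is limited). The gripper opens to 85 mm and grips with 20 to 120 N. Pads are 22 mm wide; open, the fingers measure 114 mm over their backs; the gripper's body (76 mm by 85 mm) begins 54 mm behind the grasp point. The pads swing forward as they close: fully open they stand 13 mm farther back than shut.
Start: joints at [-0.954, 0.255, 0.108, 0, -1.424, -0.285], TCP at [0.179, -0.52, 0.21] pointing down, gripper open.
Joint ranges: [-2.95, 2.95], [-1.21, 1.97], [-1.09, 1.5], [-2.87, 1.71], [-2.94, -0.07], [-3.05, 3.05]. Speed limits (rad/s): [2.57, 2.57, 3.14, 3.14, 3.14, 3.14].

### API

Orientations are given as a unit quaternion [x, y, z, w].
In Python, from workcell import manip, camera, camera_model, finder gives the robot as it stands. The module is installed in compiled form; this text tells all that it offers.
- The arm moves only by the tool servo_tool, never from a script. Its argument "moves" is text: rows parted by semicolons, each of 7 numbers parted by spaces: the opening, from 0 (shut) to 1 (fully open), then the shift along the tool's x, y, z in cm, then the turn, a rotation vector about the tool's x, y, z in rad. A call has 1 to 8 rows; each row is the pose to reach, as a shift and turn from the pose commanded when the call began, along the tool's axes at that moment; what a row does not reach only later rows make up. A row lasts 1/12 s, in which the tool goes at most 41.7 mm and 7.16 degrees, less where a joint would pass 70% of its speed; a pose out of reach is approached as far as the arm can. A call with a gripper value outside its range is refused whole. The fingers move at their own pace and stop on an object; "newtons" is the grip in N (left out, the last holds). Time passes only in rows, so rows that repeat a pose let the fingers close. It gives the time, the measured TCP pose, the force, the opening and the grip force at its end, in the units of the state.
- manip.get_obs(): the state, without advancing time (a new reading comes with each control period).
- camera(name): name is "scene" or "top"; returns the picture (480x640x3 uint8, red, green, blue); there is no depth.
- camera_model(name): a dict with "fovy" (degrees; the focal length in pixels is half the picture's height over the tangent of half this angle, whatever the lens; pixels are square), "cx", "cy" (the principal point, pixels), "k1" (the pictures are not rectified: a ray, as slopes to the right and down, at radius r is drawn at 1 + k1 r^2 times it, then the intrinsics apply), "extrinsics" (4x4, takes a point from camera to world coordinates). Camera axes: x right, y down, z forward; pixel columns grow to the right and rows downward; lengths in m; the calibration is good to about 2 mm. A picture is of the moment at which its call begins. camera_model takes no time and is no camera call.
- manip.job_done(): hands the job in; it is judged then, once.
Trained networks look in the newest picture that a camera, given by its name, has taken for a name from the list of things; names that differ only in an ending like _2 or _b are one class to them, and where a whole thing is asked for, a point or a joint stands for the part that bears it (a point fixed in the world has none). Each returns a list of dicts, best first, with "confidence" (0 to 1); they miss things now and then, are a little off and sometimes report something else, mostly with a low value. They report only what shows in the picture. A call takes as long as a camera call. They do not tell look-alikes from the thing itself.
- finder.look_for(camera, name): "xyz" ([x, y, z] in m, in world coordinates, good to about 4 mm: the middle of the surface that is visible of it).
- finder.mark_of(camera, name): "xyz" ([x, y, z] in m, in world coordinates, good to about 4 mm: a listed point, or the origin of a listed thing).
The state is a dict: "time_s": time; "qpos": joint angles; "qd": joint speeds; "joint_torque": joint torques, N m; "tcp_pos": TCP position; "eef_rot": TCP orientation; "ft_force": force on the tool from outside, world axes, zero at the start; "moment": the same for the moment, N m; "opening": finger opening in m; "grip_force": force on a finger pad.
Only numpy, scipy, OpenCV 4.12 (cv2) and the standard library are available. Lean on these libraries where they do the work, as an engineer would, in place of code of your own. Each camera call takes 0.05 s, during which the arm holds its last target. There are 200 camera calls.

### The job

Put the washed glaze dishes away as one stack: nest the blue dish from the bench and the green dish from the drying rack in the white one, in either order, mouths up, each turned so that its kidney outline matches the dish below and it sinks fully home. The green dish drains on edge, so first lay it down on its base on the bench and let go, then take it up again to nest it. The white dish stays about where it stands, the jars and the red scraper are left alone, and the porcelain must not be knocked or forced together.

Things in the scene. Friction and masses are not known exactly. Their poses are not given: they have to be found in the camera images.
- white_dish: White porcelain kidney dish, tan rim, mouth up on the bench, loose, 0.22 kg. All three alike: 149 mm long (own y), 73 mm wide (own x: lobes reach -46 mm, bulging side +27), 38 mm high. Origin: underside, middle of the waist; z out of the mouth, +x to the bulging side, -x to the notch. Waist (along x, y = 0) 54 mm at the rim, a band with upright outer face, 28 to 38 mm up.
- blue_dish: Blue dish, tan rim, 0.16 kg, same shape, mouth up on the bench. Under the band the 2.6 mm wall tapers in 0.28 mm per mm down; foot 11 mm high, waist 26 mm there; inner floor 15 mm above the underside. Nested with the same heading a dish stands 15 mm above the lower one (1.6 mm play all round); turned or shifted it hangs up higher.
- green_dish: Green dish, 0.16 kg, same shape, on edge in the rack, bulging side up, base to the robot, mouth away, own z 27 degrees above level, standing on the lobes' foot edge (own x = -32 mm, z = 0) and rim. Grip it at its top middle across its 38 mm height (it creeps in that grip) and draw it out along the slant. It stands so on the bench too; tips mouth up if leaned back 19 degrees more.
- white_dish_notch (a point): Top of the white dish's rim, outer face, middle of the notched long side (27 mm from the origin along own -x, 38 mm up).
- blue_dish_notch (a point): The same point of the blue dish.
- green_dish_notch (a point): The same point of the green dish.
- rack: Beech drying rack, fixed: two rails (165 mm long along own x, tops 24 mm up, 95 mm apart) with three pairs of 8 mm dowels reaching 78 mm up, slanting 27 degrees from upright towards own -x (the robot's side). Origin: on the bench under the slot nearest the robot, midway between the rails; own +x points away from the robot.
- glaze_jar_blue: White glaze jar with a blue lid, 55 mm across, 76 mm tall, loose; origin under its centre. A bystander.
- glaze_jar_red: White glaze jar with an orange-red lid, 55 mm across, 76 mm tall, loose; origin under its centre. A bystander.
- rubber_kidney: Red rubber kidney scraper lying flat, 38 x 90 x 9 mm, loose; origin under its centre. A bystander.
Things that resemble listed ones, but are neither listed nor needed, are in the scene too. What is shaped like the green_dish but pink is not meant.

How it is judged:
On the way:
1. the green dish lies on its base on the bench, mouth up, let go (height (world z) of green_dish below 0.006 m and angle between green_dish's own z axis and vertical below 0.08 rad and contact force between green_dish and the arm below 0.1 N and contact force between green_dish and the fingers below 0.1 N), for 0.2 s.
At the end, for the whole second after the job is handed in: The white dish stands on the bench, upright, within 50 mm of its first place; one of the other two is nested in it and the third in that one: each 15 mm (12.5 to 17.5) above the one below, within 4.5 mm of it sideways, same heading within 0.08 rad, level within 0.06 rad; all at rest (((z of blue_dish in the frame of white_dish between 0.0125 and 0.0175 m and horizontal distance between blue_dish and white_dish below 0.0045 m and angle between the x axis of blue_dish and the x axis of white_dish, either way round below 0.08 rad and angle between each of blue_dish, green_dish's own z axis and vertical below 0.06 rad and horizontal distance between blue_dish_notch and white_dish_notch below 0.007 m and z of green_dish in the frame of blue_dish between 0.0125 and 0.0175 m and horizontal distance between green_dish and blue_dish below 0.0045 m and angle between the x axis of green_dish and the x axis of blue_dish, either way round below 0.08 rad and horizontal distance between green_dish_notch and blue_dish_notch below 0.007 m) or (z of green_dish in the frame of white_dish between 0.0125 and 0.0175 m and horizontal distance between green_dish and white_dish below 0.0045 m and angle between the x axis of green_dish and the x axis of white_dish, either way round below 0.08 rad and angle between each of green_dish, blue_dish's own z axis and vertical below 0.06 rad and horizontal distance between green_dish_notch and white_dish_notch below 0.007 m and z of blue_dish in the frame of green_dish between 0.0125 and 0.0175 m and horizontal distance between blue_dish and green_dish below 0.0045 m and angle between the x axis of blue_dish and the x axis of green_dish, either way round below 0.08 rad and horizontal distance between blue_dish_notch and green_dish_notch below 0.007 m)) and height (world z) of white_dish below 0.004 m and angle between white_dish's own z axis and vertical below 0.04 rad and distance of white_dish from where it was at the start of the episode below 0.05 m and linear speed of each of white_dish, blue_dish, green_dish below 0.02 m/s); the robot touches nothing.
It fails at once if a bystander (a glaze jar or the rubber scraper) is pushed more than 30 mm or tipped over (distance of any of glaze_jar_blue, glaze_jar_red, rubber_kidney from where it was at the start of the episode above 0.03 m or angle between any of glaze_jar_blue, glaze_jar_red's own z axis and vertical above 0.5 rad).
It fails at once if dishes are pressed or knocked together with more than 40 N (contact force between any of blue_dish, green_dish and white_dish above 40 N or contact force between green_dish and blue_dish above 40 N).
It also fails if it takes over 72 s, if anything falls off the work surface, if the arm or the gripper's body presses on something with over 40 N, if the wrist force passes 120 N, or if a joint passes its speed limit or range.

## Working session

There is one attempt and no reset: what is moved stays moved. The work goes in short steps, Python scripts to look and compute and a tool call to move; the robot and the scene stay as the last step left them, time stands still between calls to the robot, and variables do not carry over. Pictures are saved under pics/ and viewed, at most 10 in all, crops included, and the job is handed in when it is done.

Besides the shell and the picture viewer there is one more tool, called by a JSON object that holds its "method" and its "body", one argument or row to a line. servo_tool: Moves the arm, as the interface text tells. Its arguments: {"type":"object","properties":{"moves":{"type":"string"},"newtons":{"type":"number"}},"required":["moves"]}

```bash
mkdir -p pics; cat > h.py <<'E'
import numpy as np, cv2
from workcell import manip, camera, camera_model, finder
from scipy.spatial.transform import Rotation as R
def shot(n,f):
    im=camera(n); cv2.imwrite(f,im[:,:,::-1]); return im
def K(n):
    m=camera_model(n); f=240/np.tan(np.radians(m['fovy'])/2); return m,f
def proj(n,P):
    m,f=K(n); T=np.linalg.inv(np.array(m['extrinsics'])); p=np.atleast_2d(P)@T[:3,:3].T+T[:3,3]
    s=p[:,:2]/p[:,2:]; r2=(s**2).sum(1,keepdims=True); s=s*(1+m['k1']*r2); return s*f+[m['cx'],m['cy']]
def unproj(n,uv,z):
    m,f=K(n); T=np.array(m['extrinsics']); uv=np.atleast_2d(uv).astype(float); d=(uv-[m['cx'],m['cy']])/f; s=d.copy()
    for _ in range(20): s=d/(1+m['k1']*(s**2).sum(1,keepdims=True))
    v=np.c_[s,np.ones(len(s))]@T[:3,:3].T; o=T[:3,3]
    return o+v*((z-o[2])/v[:,2])[:,None]
E
cat > a.py <<'E'
from h import *
np.set_printoptions(precision=4,suppress=True)
for n in ['scene','top']:
    shot(n,f'pics/{n}0.png'); m,f=K(n); print(n,f,m['k1'],np.array(m['extrinsics']))
    for t in ['white_dish','blue_dish','green_dish','white_dish_notch','blue_dish_notch','green_dish_notch','rack','glaze_jar_blue','glaze_jar_red','rubber_kidney']:
        for d in finder.mark_of(n,t)[:3]: print(t,np.round(d['xyz'],4),round(d['confidence'],2),proj(n,d['xyz'])[0].round())
print(manip.get_obs())
E
python3 a.py
```

```text
scene 553.9312392193588 -0.14636662321623248 [[-0.7271 -0.5048  0.4653 -0.179 ]
 [-0.6864  0.5232 -0.505   0.7115]
 [ 0.0114 -0.6866 -0.727   1.2442]
 [ 0.      0.      0.      1.    ]]
white_dish [ 0.6068 -0.0062  0.0386] 0.54 [284. 254.]
blue_dish [ 0.4563  0.2413 -0.0004] 0.56 [257. 345.]
blue_dish [ 0.7653 -0.0362 -0.0008] 0.2 [255. 231.]
blue_dish [ 0.6855 -0.1632  0.0002] 0.16 [302. 222.]
green_dish [ 0.5095 -0.3636  0.0522] 0.79 [387. 206.]
white_dish_notch [ 0.6067 -0.0075  0.0394] 0.68 [284. 254.]
blue_dish_notch [ 0.5046 -0.3645  0.0513] 0.39 [388. 207.]
green_dish_notch [ 0.552  -0.3668  0.043 ] 0.72 [377. 201.]
rack [ 0.5189 -0.364  -0.0017] 0.96 [383. 217.]
rack [ 0.5887  0.0089 -0.0019] 0.19 [285. 269.]
glaze_jar_blue [ 0.7026  0.3062 -0.0004] 0.88 [180. 306.]
glaze_jar_red [ 0.7666 -0.0358 -0.0012] 0.96 [255. 231.]
rubber_kidney [ 0.6832 -0.1664 -0.0017] 0.78 [303. 223.]
top 515.1825573079768 -0.12814944051077282 [[ 0.0163 -0.9817  0.1898  0.3256]
 [-0.9998 -0.0185 -0.0094 -0.0711]
 [ 0.0127 -0.1896 -0.9818  1.368 ]
 [ 0.      0.      0.      1.    ]]
white_dish [0.586
[... 536 characters left out ...]
ar_blue [ 0.7023  0.3056 -0.0002] 0.61 [182. 197.]
glaze_jar_red [ 0.7681 -0.0362  0.0005] 0.88 [306. 176.]
rubber_kidney [ 0.6813 -0.1634  0.0024] 0.87 [352. 207.]
rubber_kidney [ 0.4532  0.2453 -0.0003] 0.26 [198. 287.]
{'time_s': 1.1, 'qpos': array([-0.9544,  0.2551,  0.1082, -0.    , -1.4239, -0.2846]), 'qd': array([0.0011, 0.0018, 0.0001, 0.0011, 0.0002, 0.0009]), 'joint_torque': array([ -0.    , -38.6408,  23.8067,   5.3679,  -0.0007,   0.    ]), 'tcp_pos': array([ 0.1792, -0.52  ,  0.2098]), 'eef_rot': array([-0.1651,  0.9863, -0.    ,  0.    ]), 'ft_force': array([ 0.0095, -0.1843,  0.3673]), 'moment': array([0.0108, 0.0108, 0.0351]), 'grip_force': 0.0, 'opening': 0.0856425105655442}
```

```bash
python3 - <<'E'
import cv2
a=cv2.imread('pics/top0.png')[150:380,140:520]; cv2.imwrite('pics/c1.png',cv2.resize(a,None,fx=2.1,fy=2.1,interpolation=cv2.INTER_CUBIC))
a=cv2.imread('pics/scene0.png')[150:400,140:500]; cv2.imwrite('pics/c2.png',cv2.resize(a,None,fx=2.2,fy=2.2,interpolation=cv2.INTER_CUBIC))
E
```

```text
(no output)
```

View pics/c1.png

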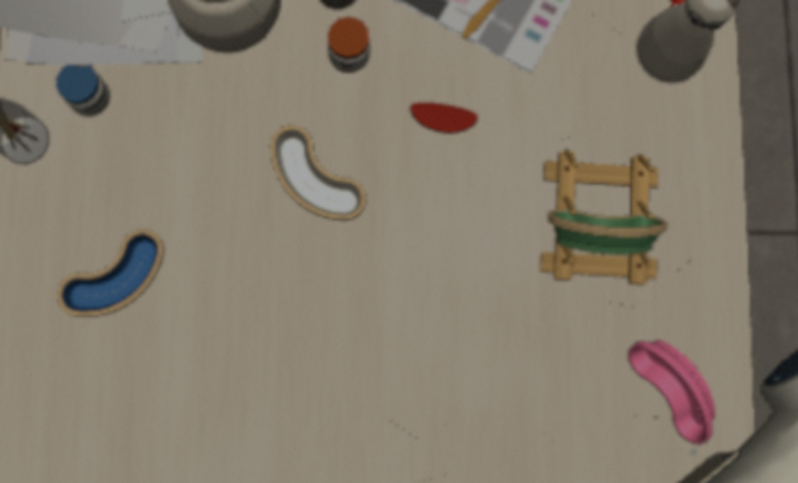

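View pics/c2.png

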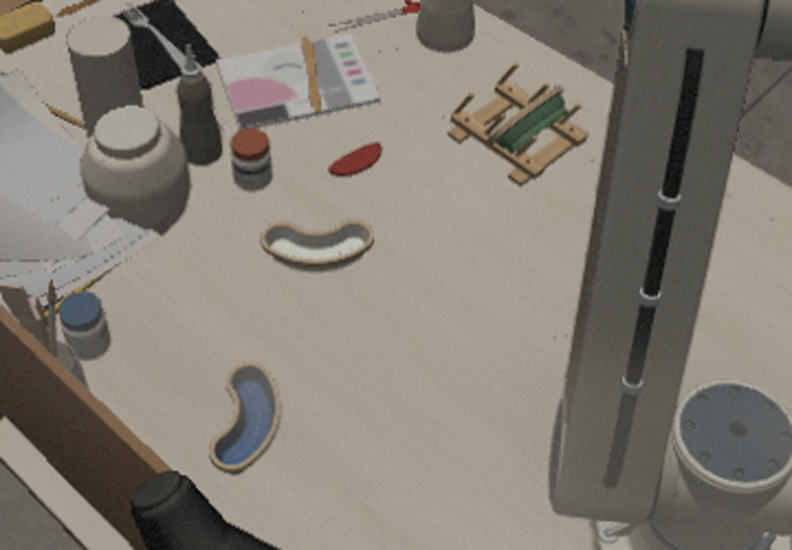

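Candidates: the green dish in the rack at top (429,262), and the pink look-alike upside down at (460,335), which I leave. The white dish is at (291,232), the blue at (193,280). The jars, the scraper and the rack with its slanted dowels are clear. I'll fit the tan rim ridge (R−B) with a kidney model in both cameras.

```bash
cat >> h.py <<'E'
from scipy.optimize import minimize
def kid(h=25.7,n=40):
    Rc=(47.5**2+19**2)/38; a=np.arcsin(47.5/Rc); t=np.linspace(-a,a,n)
    o=np.c_[(Rc+h)*np.cos(t)-Rc,(Rc+h)*np.sin(t)]; i=np.c_[(Rc-h)*np.cos(t)-Rc,(Rc-h)*np.sin(t)]
    u=np.linspace(0,np.pi,20)
    e=np.c_[-19+h*np.cos(a+u),47.5+h*np.sin(a+u)]; e2=e*[1,-1]
    return np.r_[o,i,e,e2]/1000
def feat(im): 
    f=im[:,:,0].astype(np.float32)-im[:,:,2]; return cv2.GaussianBlur(f,(0,0),1.0)
def samp(F,uv): return cv2.remap(F,uv[:,0].astype(np.float32)[None],uv[:,1].astype(np.float32)[None],cv2.INTER_CUBIC)[0]
def rim(x,y,yaw,z=0.0,tilt=0):  # tilt: own z leans from vertical away from own +x dir (towards -x)
    P=np.c_[kid(),np.full(len(kid()),.038)]
    return (R.from_euler('z',yaw)*R.from_euler('y',-tilt)).apply(P)+[x,y,z]
def fit(ims,p0,z=0.0,free3=False):
    Fs={n:feat(i) for n,i in ims.items()}
    def c(p):
        Q=rim(p[0],p[1],p[2],*( (p[3],p[4]) if free3 else (z,0)))
        return -sum(samp(F,proj(n,Q)).mean() for n,F in Fs.items())
    best=None
    for d in [(0,0,0),(.004,0,.1),(-.004,0,-.1),(0,.004,-.1),(0,-.004,.1)]:
        q=np.array(p0,float); q[:3]+=d; st=np.r_[.004,.004,.08,.004,.08][:len(q)]
        s=np.vstack([q]+[q+np.eye(len(q))[k]*st for k in range(len(q))])
        r=minimize(c,q,method='Nelder-Mead',options=dict(initial_simplex=s,xatol=1e-5,fatol=1e-4,maxiter=800))
        if best is None or r.fun<best.fun: best=r
    return best.x.round(4),round(best.fun,1)
def load(f): return cv2.imread(f)[:,:,::-1]
E
python3 - <<'E'
from h import *
I={n:load(f'pics/{n}0.png') for n in ('top','scene')}
D={'white':(.587,.013,2.29),'blue':(.453,.246,3.68),'green':(.511,-.362,3.14,.051,np.radians(63))}
o=I['top'].copy()[:,:,::-1]
for k,p in D.items():
    g=k=='green'
    for s in (['top'],['scene'],['top','scene']): 
        r=fit({n:I[n] for n in s},p,free3=g); print(k,s,*r)
    for n in I:
        pass
    D[k]=r[0]
vis=[]
for n in I:
    o=cv2.resize(I[n][:,:,::-1].copy(),None,fx=3,fy=3,interpolation=cv2.INTER_CUBIC)
    for k,p in D.items():
        q=proj(n,rim(*p)); 
        for u in q: cv2.circle(o,tuple(int(v) for v in (u*3+1)),1,(0,0,255),-1)
        c=(q.mean(0)*3).astype(int); vis.append(o[c[1]-120:c[1]+120,c[0]-130:c[0]+130])
cv2.imwrite('pics/fit.png',np.vstack([np.hstack(vis[:3]),np.hstack(vis[3:])]))
E
```

```text
white ['top'] [0.5888 0.0126 2.3757] -39.6
white ['scene'] [0.5862 0.0137 2.3735] -31.4
white ['top', 'scene'] [0.5879 0.0131 2.3731] -70.0
blue ['top'] [0.455  0.243  3.7769] -38.3Traceback (most recent call last):
  File "<stdin>", line 8, in <module>
  File "h.py", line 38, in fit
    r=minimize(c,q,method='Nelder-Mead',options=dict(initial_simplex=s,xatol=1e-5,fatol=1e-4,maxiter=800))
    res = _minimize_neldermead(fun, x0, args, callback, bounds=bounds,
                               **options)
    fxe = func(xe)
    fx = function(np.copy(x), *(wrapper_args + args))
  File "h.py", line 33, in c
    return -sum(samp(F,proj(n,Q)).mean() for n,F in Fs.items())
            ~~~^^^^^^^^^^^^^^^^^^^^^^^^^^^^^^^^^^^^^^^^^^^^^^^^
  File "h.py", line 33, in <genexpr>
    return -sum(samp(F,proj(n,Q)).mean() for n,F in Fs.items())
                       ~~~~^^^^^
  File "h.py", line 9, in proj
    m,f=K(n); T=np.linalg.inv(np.array(m['extrinsics'])); p=np.atleast_2d(P)@T[:3,:3].T+T[:3,3]
        ~^^^
  File "h.py", line 7, in K
    m=camera_model(n); f=240/np.tan(np.radians(m['fovy'])/2); return m,f
ValueError: time passes only in moves, steps and waits
```

```bash
sed -i 's/^def K(n):/import functools\n@functools.cache\ndef K(n):/' h.py; cat > f.py <<'E'
from h import *
I={n:load(f'pics/{n}0.png') for n in ('top','scene')}
D={'white':(.588,.013,2.37),'blue':(.453,.246,3.75),'green':(.511,-.362,3.14,.051,np.radians(63))}
for k,p in D.items():
    g=k=='green'
    for s in (['top'],['scene'],['top','scene']): 
        r=fit({n:I[n] for n in s},p,free3=g); print(k,s,*r)
    D[k]=r[0]
vis=[]
for n in I:
    o=cv2.resize(I[n][:,:,::-1].copy(),None,fx=3,fy=3,interpolation=cv2.INTER_CUBIC)
    for k,p in D.items():
        q=proj(n,rim(*p)); 
        for u in q: cv2.circle(o,tuple(int(v) for v in (u*3+1)),1,(0,0,255),-1)
        c=(q.mean(0)*3).astype(int); vis.append(o[c[1]-120:c[1]+120,c[0]-130:c[0]+130])
cv2.imwrite('pics/fit.png',np.vstack([np.hstack(vis[:3]),np.hstack(vis[3:])]))
E
python3 f.py
```

```text
white ['top'] [0.5888 0.0127 2.3757] -39.6
white ['scene'] [0.5861 0.0136 2.3735] -31.4
white ['top', 'scene'] [0.588  0.013  2.3731] -70.0
blue ['top'] [0.455  0.243  3.7759] -38.3
blue ['scene'] [0.4527 0.2432 3.7898] -30.6
blue ['top', 'scene'] [0.4538 0.2431 3.7841] -67.8
green ['top'] [ 0.5838 -0.3792  3.1065 -0.0533  1.357 ] -69.4
green ['scene'] [ 0.529  -0.3334  2.7407  0.0504  0.8035] -46.1
green ['top', 'scene'] [ 0.5761 -0.3669  3.0989 -0.0043  1.1306] -116.0
```

View pics/fit.png

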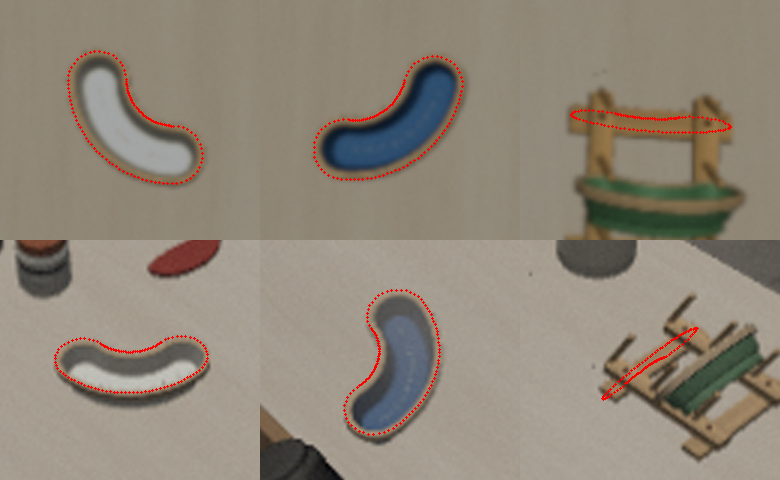

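```bash
cat > g.py <<'E'
from h import *
I={n:load(f'pics/{n}0.png') for n in ('top','scene')}
Fs={}
for n,im in I.items():
    f=im.astype(np.float32); Fs[n]=cv2.GaussianBlur(f[:,:,0]-f[:,:,2],(0,0),1)
K0=kid()
# only upper (bulging) half of rim, x>-25mm on outer side
P=np.c_[K0,np.full(len(K0),.038)]; P=P[:40][3:37]
P2=P*[1,1,1]-[.004,0,.006]   # just under band on the base side, outer: should be green
P2=P-[0.0,0,.02]; P2[:,0]-=.003
G={n:cv2.GaussianBlur(im.astype(np.float32)[:,:,1]*2-im.astype(np.float32)[:,:,0]-im[:,:,2],(0,0),1) for n,im in I.items()}
def c(p,s):
    r=R.from_euler('z',p[2])*R.from_euler('y',-np.radians(63))
    t=np.array([p[0],p[1],p[3] if len(p)>3 else .0515])
    pen=1e4*((p[3]-.0515)/.01)**2*.001 if len(p)>3 else 0
    return pen-sum(samp(Fs[n],proj(n,r.apply(P)+t)).mean()+samp(G[n],proj(n,r.apply(P2)+t)).mean() for n in s)
for s in (['top'],['scene'],['top','scene']):
  for q in ([.511,-.362,3.14],[.511,-.362,3.0,.0515]):
    q=np.array(q); sx=np.vstack([q]+[q+np.eye(len(q))[k]*[.006,.006,.1,.004][k] for k in range(len(q))])
    r=minimize(c,q,args=(s,),method='Nelder-Mead',options=dict(initial_simplex=sx,maxiter=900)); print(s,r.x.round(4),round(r.fun,1))
p=r.x; vis=[]
for n in I:
    o=cv2.resize(I[n][:,:,::-1].copy(),None,fx=4,fy=4,interpolation=cv2.INTER_CUBIC)
    q=proj(n,rim(p[0],p[1],p[2],p[3],np.radians(63)))
    for u in q: cv2.circle(o,tuple(int(v) for v in (u*4+1)),1,(0,0,255),-1)
    u=(proj(n,[p[0],p[1],p[3]])[0]*4).astype(int); cv2.circle(o,tuple(int(v) for v in u),3,(255,0,0),-1)
    vis.append(o[u[1]-190:u[1]+190,u[0]-190:u[0]+190])
cv2.imwrite('pics/fg.png',np.hstack(vis))
E
python3 g.py
```

```text
['top'] [ 0.5022 -0.3562  3.0825] -89.7
['top'] [ 0.5021 -0.3562  3.0821  0.0514] -89.7
['scene'] [ 0.5014 -0.3465  3.1289] -71.2
['scene'] [ 0.5015 -0.3463  3.1299  0.0514] -71.2
['top', 'scene'] [ 0.5021 -0.3534  3.0837] -158.7
['top', 'scene'] [ 0.5024 -0.3545  3.087   0.05  ] -158.9
```

View pics/fg.png

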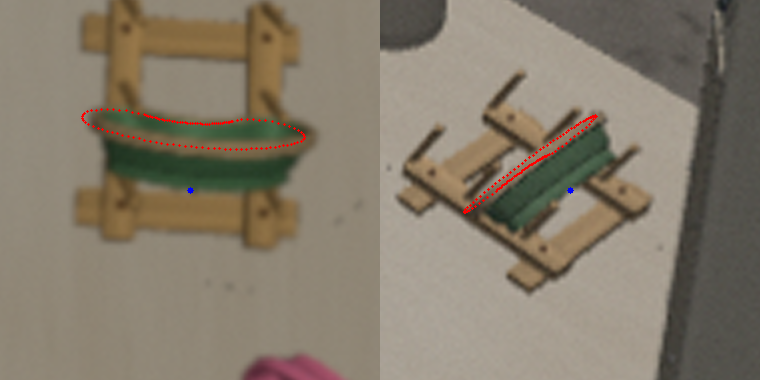

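```bash
cat > g2.py <<'E'
exec(open('g.py').read().split("for s in (['top']")[0])
for y in (-.359,-.363):
  for s in (['top'],['scene'],['top','scene']):
    r=minimize(lambda v:c([v[0],y,3.08,v[1]],s),[.506,.0515],method='Nelder-Mead',options=dict(initial_simplex=[[.506,.0515],[.512,.0515],[.506,.0545]])); print(y,s,r.x.round(4),round(r.fun,1))
# full silhouette check: green+rim pixels centroid column at top
hsv=cv2.cvtColor(np.ascontiguousarray(I['top']),cv2.COLOR_RGB2HSV); m=cv2.inRange(hsv,(50,60,20),(90,255,255)); m[:, :380]=0
v,u=np.nonzero(m[220:300]); print('green top cols',np.percentile(u,[1,50,99]),'rows',np.percentile(v+220,[1,99]))
print(proj('top',rim(.503,-.363,3.08,.0515,np.radians(63)))[[0,20,39]])
for q in ('green_dish','green_dish_notch'): pass
import itertools
a=unproj('top',[[proj('top',[.51,-.36,.09])[0,0],0]],.09)
# rack rails: cross-bars
E
python3 g2.py; python3 - <<'E'
import cv2
o=cv2.imread('pics/top0.png')[215:305,380:485]; cv2.imwrite('pics/cg.png',cv2.resize(o,None,fx=6,fy=6,interpolation=cv2.INTER_CUBIC))
E
```

```text
-0.359 ['top'] [0.5021 0.0512] -89.1
-0.359 ['scene'] [0.5031 0.0492] -67.5
-0.359 ['top', 'scene'] [0.5026 0.0494] -156.6
-0.363 ['top'] [0.5023 0.0504] -87.0
-0.363 ['scene'] [0.503  0.0489] -65.5
-0.363 ['top', 'scene'] [0.5027 0.0486] -152.9
green top cols [406. 428. 450.] rows [252. 269.]
[[406.24461031 254.64068249]
 [433.8546396  259.82876554]
 [456.15329466 258.54339214]]
```

View pics/cg.png

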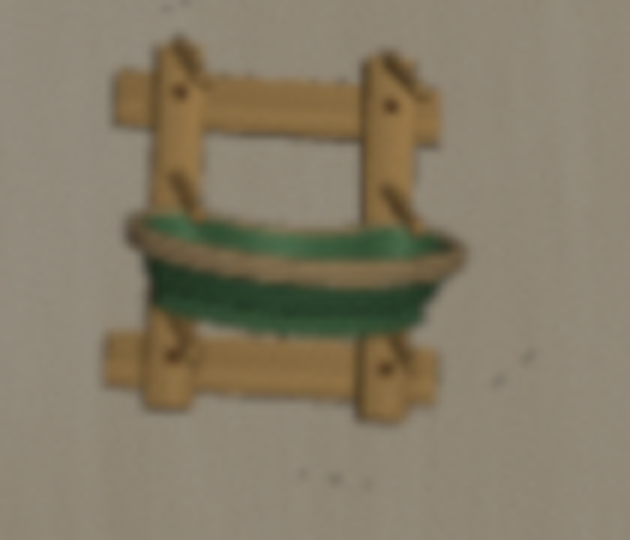

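```bash
cat >> h.py <<'E'
def down(yaw,tilt=0):
    y=np.array([np.cos(yaw),np.sin(yaw),0]); z=np.array([0,0,-1.]); r=R.from_matrix(np.c_[np.cross(y,z),y,z])
    return r*R.from_rotvec([tilt,0,0])
def legs(*T,start=None):
    o=manip.get_obs(); p,r=(np.array(o['tcp_pos']),R.from_quat(o['eef_rot'])) if start is None else start
    print('t',round(o['time_s'],2),'tcp',p.round(4),'F',np.round(o['ft_force'],1),'op',round(o['opening'],4))
    for q,s in T:
        q=np.array(q); d=r.inv().apply(q-p)*100; w=(r.inv()*s).as_rotvec(); n=max(np.linalg.norm(d)/4.17,np.degrees(np.linalg.norm(w))/7.16)
        print(' '.join(f'{v:.2f}' for v in d),' '.join(f'{v:.3f}' for v in w),'rows %.1f'%n); p,r=q,s
E
python3 - <<'E'
from h import *
d=np.radians
legs(([.28,-.24,.2],down(d(150))),([.38,.05,.17],down(d(190))),([.4538,.2431,.1],down(3.784)),([.4538,.2431,.022],down(3.784)))
E
```

```text
t 1.1 tcp [ 0.1792 -0.52    0.2098] F [ 0.  -0.2  0.4] op 0.0856
-18.65 23.19 0.98 -0.000 0.000 -0.715 rows 7.1
-30.11 5.84 3.00 -0.000 0.000 -0.698 rows 7.4
-17.74 -10.62 7.00 0.000 0.000 -0.468 rows 5.2
0.00 0.00 7.80 0.000 0.000 0.000 rows 1.9
```

{"method": "servo_tool", "body": {
  "moves": "1 -18.65 23.19 1 0 0 -0.715;1 -18.65 23.19 1 0 0 -0.715;1 -18.65 23.19 1 0 0 -0.715;1 -18.65 23.19 1 0 0 -0.715;1 -18.65 23.19 1 0 0 -0.715;1 -18.65 23.19 1 0 0 -0.715;1 -18.65 23.19 1 0 0 -0.715;1 -18.65 23.19 1 0 0 -0.715",
  "newtons": 40
}}

```text
time_s: 1.77
tcp_pos: [0.2814, -0.2355, 0.2]
eef_rot: [-0.502, 0.865, -0.0, 0.001]
ft_force: [-0.4, -0.6, -0.0]
opening: 0.0853
grip_force: 0.0
```

{"method": "servo_tool", "body": {
  "moves": "1 -30.11 5.84 3 0 0 -0.698;1 -30.11 5.84 3 0 0 -0.698;1 -30.11 5.84 3 0 0 -0.698;1 -30.11 5.84 3 0 0 -0.698;1 -30.11 5.84 3 0 0 -0.698;1 -30.11 5.84 3 0 0 -0.698;1 -30.11 5.84 3 0 0 -0.698;1 -30.11 5.84 3 0 0 -0.698"
}}

```text
time_s: 2.43
tcp_pos: [0.381, 0.0536, 0.1694]
eef_rot: [0.767, -0.642, -0.0, -0.0]
ft_force: [0.2, -0.9, 0.2]
opening: 0.0853
grip_force: 0.0
```

{"method": "servo_tool", "body": {
  "moves": "1 -17.74 -10.62 7 0 0 -0.468;1 -17.74 -10.62 7 0 0 -0.468;1 -17.74 -10.62 7 0 0 -0.468;1 -17.74 -10.62 7 0 0 -0.468;1 -17.74 -10.62 7 0 0 -0.468;1 -17.74 -10.62 7 0 0 -0.468;1 -17.74 -10.62 7 0 0 -0.468;1 -17.74 -10.62 7 0 0 -0.468"
}}

```text
time_s: 3.1
tcp_pos: [0.4538, 0.2429, 0.0993]
eef_rot: [0.894, -0.448, -0.0, 0.001]
ft_force: [-0.3, 0.1, 0.5]
opening: 0.0856
grip_force: 0.0
```

```bash
python3 - <<'E'
from h import *
legs(([.4538,.2431,.1],down(3.784)),([.4538,.2431,.022],down(3.784)))
shot('top','pics/t1.png')
E
```

```text
t 3.1 tcp [0.4538 0.2429 0.0993] F [-0.3  0.1  0.5] op 0.0856
-0.02 -0.01 -0.07 0.001 -0.000 -0.000 rows 0.0
0.00 0.00 7.80 0.000 0.000 0.000 rows 1.9
```

{"method": "servo_tool", "body": {
  "moves": "1 0 0 3.5 0 0 0;1 0 0 7 0 0 0;1 0 0 7.7 0 0 0;1 0 0 7.7 0 0 0;0 0 0 7.7 0 0 0;0 0 0 7.7 0 0 0;0 0 0 7.7 0 0 0;0 0 0 7.7 0 0 0",
  "newtons": 30
}}

```text
time_s: 3.82
tcp_pos: [0.4548, 0.2437, 0.0244]
eef_rot: [0.894, -0.448, 0.001, -0.001]
ft_force: [0.3, 0.6, 0.1]
opening: 0.0386
grip_force: 0.0
```

{"method": "servo_tool", "body": {
  "moves": "0 0 0 0 0 0 0;0 0 0 0 0 0 0;0 0 0 0 0 0 0;0 0 0 0 0 0 0"
}}

```text
time_s: 4.15
tcp_pos: [0.454, 0.2431, 0.0229]
eef_rot: [0.894, -0.448, 0.0, -0.0]
ft_force: [-1.3, -0.4, 0.1]
opening: 0.0
grip_force: 0.0
```

```bash
python3 - <<'E'
from h import *
a=shot('top','pics/t2.png')[240:330,140:260]; b=shot('scene','pics/s2.png')[290:390,190:310]
z=lambda i,h:cv2.resize(np.ascontiguousarray(i[:,:,::-1]),(400,h),interpolation=cv2.INTER_CUBIC)
cv2.imwrite('pics/v2.png',np.hstack([z(a,340),z(b,340)]))
E
```

```text
(no output)
```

View pics/v2.png

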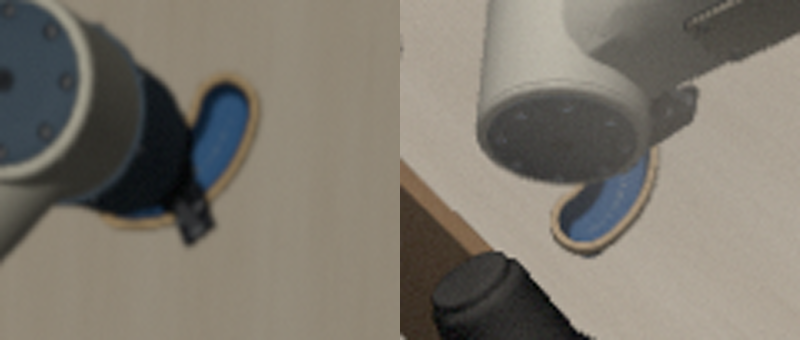

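The dish didn't move: the fingers closed above the rim, because the open tips stand farther back than I allowed. I'll lift, open, and grip lower.

{"method": "servo_tool", "body": {
  "moves": "0 0 0 -3 0 0 0;0 0 0 -3.5 0 0 0;1 0 0 -3.5 0 0 0;1 0 0 -3.5 0 0 0;1 0 0 -3.5 0 0 0;1 0 0 -3.5 0 0 0;1 0 0 -3.5 0 0 0;1 0 0 -3.5 0 0 0"
}}

```text
time_s: 4.92
tcp_pos: [0.4537, 0.2428, 0.0572]
eef_rot: [0.894, -0.448, -0.0, 0.001]
ft_force: [-0.2, 0.1, 0.2]
opening: 0.0723
grip_force: 0.0
```

{"method": "servo_tool", "body": {
  "moves": "1 0 0 0 0 0 0;1 0 0 0 0 0 0;1 0 0 3 0 0 0;1 0 0 4.4 0 0 0;1 0 0 4.4 0 0 0;1 0 0 4.4 0 0 0;1 0 0 4.4 0 0 0;1 0 0 4.4 0 0 0"
}}

```text
time_s: 5.58
tcp_pos: [0.4548, 0.2437, 0.0151]
eef_rot: [0.894, -0.448, 0.001, -0.001]
ft_force: [1.2, -0.2, -0.1]
opening: 0.0857
grip_force: 0.0
```

{"method": "servo_tool", "body": {
  "moves": "0 0 0 0 0 0 0;0 0 0 0 0 0 0;0 0 0 0 0 0 0;0 0 0 0 0 0 0;0 0 0 0 0 0 0;0 0 0 0 0 0 0;0 0 0 0 0 0 0"
}}

```text
time_s: 6.17
tcp_pos: [0.4541, 0.2432, 0.0142]
eef_rot: [0.894, -0.448, 0.0, -0.0]
ft_force: [-0.2, 0.1, -0.4]
opening: 0.0008
grip_force: 0.0
```

```bash
python3 - <<'E'
from h import *
o=manip.get_obs(); p=np.array(o['tcp_pos']); r=R.from_quat(o['eef_rot']); print(o['opening'],o['grip_force'],o['joint_torque'],p)
V=[]
for n in ('top','scene'):
    im=np.ascontiguousarray(shot(n,f'pics/{n}3.png')[:,:,::-1]); q=proj(n,[p,p+r.apply([0,.0425,0]),p-r.apply([0,.0425,0]),p+[0,0,.1]])
    c=q[0].astype(int); x0,y0=c[0]-50,c[1]-50
    z=cv2.resize(im[y0:y0+100,x0:x0+100],(400,400),interpolation=cv2.INTER_CUBIC)
    for u in q: cv2.circle(z,tuple(int(v) for v in ((u-[x0,y0])*4)),3,(0,0,255),-1)
    V.append(z)
cv2.imwrite('pics/v3.png',np.hstack(V))
I={n:load(f'pics/{n}3.png') for n in ('top','scene')}
print(fit({'scene':I['scene']},(.4538,.2431,3.784)),fit({'top':I['top']},(.4538,.2431,3.784)))
E
```

```text
0.0008346605194549574 0.0 [-2.83239840e-02 -3.89816737e+01  1.93210763e+01  4.38540861e+00
 -8.48854403e-02  2.08323049e-04] [0.45407044 0.24316068 0.01417403]
(array([0.4394, 0.2799, 3.2331]), np.float64(-18.4)) (array([0.4561, 0.244 , 3.75  ]), np.float64(-19.2))
```

View pics/v3.png

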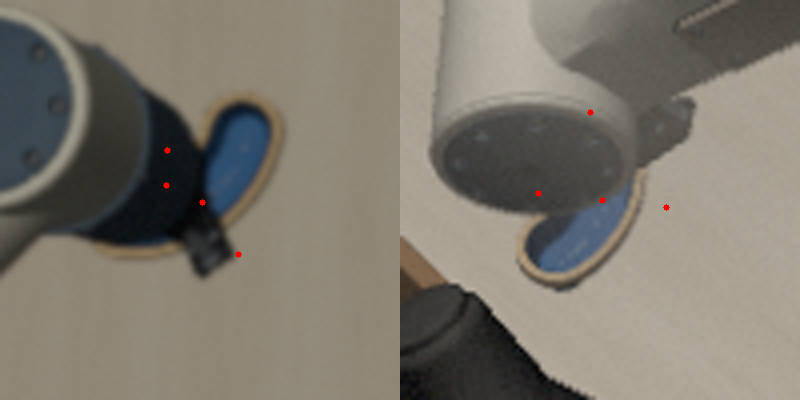

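{"method": "servo_tool", "body": {
  "moves": "0 0 0 -3 0 0 0;0 0 0 -4 0 0 0;1 0 0 -4 0 0 0;1 0 0 -4 0 0 0;1 0 0 -4 0 0 0;1 0 0 -4 0 0 0;1 0 0 -4 0 0 0;1 0 0 -4 0 0 0"
}}

```text
time_s: 6.93
tcp_pos: [0.4537, 0.2428, 0.0532]
eef_rot: [0.894, -0.448, -0.0, 0.001]
ft_force: [0.2, -1.1, 0.2]
opening: 0.0725
grip_force: 0.0
```

{"method": "servo_tool", "body": {
  "moves": "1 0 0 0 0 0 0;1 0 0 2 0 0 0;1 0 0 4 0 0 0;1 0 0 4.8 0 0 0;1 0 0 4.8 0 0 0;1 0 0 4.8 0 0 0;1 0 0 4.8 0 0 0;1 0 0 4.8 0 0 0"
}}

```text
time_s: 7.6
tcp_pos: [0.4547, 0.2436, 0.0069]
eef_rot: [0.894, -0.448, 0.0, -0.001]
ft_force: [-0.3, 0.7, 0.6]
opening: 0.0855
grip_force: 0.0
```

{"method": "servo_tool", "body": {
  "moves": "0.55 0 0 0 0 0 0;0.55 0 0 0 0 0 0;0.55 0 0 0 0 0 0;0.55 0 0 0 0 0 0"
}}

```text
time_s: 7.93
tcp_pos: [0.4544, 0.2434, 0.0069]
eef_rot: [0.894, -0.448, 0.0, -0.001]
ft_force: [-1.7, -0.6, 6.1]
opening: 0.0531
grip_force: 30.4
```

```bash
python3 - <<'E'
from h import *
p=[.588,.013]
legs(([.46,.235,.1],down(3.7)),([.53,.12,.11],down(3.0)),(p+[.09],down(2.373)),(p+[.035],down(2.373)))
E
```

```text
t 7.93 tcp [0.4544 0.2434 0.0069] F [-1.7 -0.6  6.1] op 0.0531
1.01 0.04 -9.31 -0.002 0.000 0.084 rows 2.2
13.46 0.16 -1.00 -0.000 -0.000 0.700 rows 5.6
9.77 -7.25 2.00 0.000 0.000 0.627 rows 5.0
0.00 0.00 5.50 0.000 0.000 0.000 rows 1.3
```

{"method": "servo_tool", "body": {
  "moves": "0.4 0 0 0 0 0 0;0.4 0 0 -1 0 0 0;0.4 0 0 -3 0 0 0;0.4 0.5 0 -6 0 0 0.04;0.4 1 0 -9.3 0 0 0.084;0.4 1 0 -9.3 0 0 0.084;0.4 1 0 -9.3 0 0 0.084"
}}

```text
time_s: 8.52
tcp_pos: [0.461, 0.2358, 0.1012]
eef_rot: [0.874, -0.485, 0.001, -0.002]
ft_force: [-1.1, -0.1, -2.3]
opening: 0.0536
grip_force: 31.7
```

{"method": "servo_tool", "body": {
  "moves": "0.4 3 0 -0.2 0 0 0.12;0.4 5 0 -0.4 0 0 0.24;0.4 7 0 -0.5 0 0 0.36;0.4 9 0 -0.7 0 0 0.48;0.4 11 0.1 -0.8 0 0 0.58;0.4 12.7 0.1 -0.9 0 0 0.66;0.4 13.4 0.1 -1 0 0 0.7;0.4 13.4 0.1 -1 0 0 0.7"
}}

```text
time_s: 9.18
tcp_pos: [0.5298, 0.1193, 0.1077]
eef_rot: [-0.654, 0.757, 0.0, -0.001]
ft_force: [-0.5, 0.7, -1.9]
opening: 0.0533
grip_force: 31.7
```

{"method": "servo_tool", "body": {
  "moves": "0.4 2 -1.5 0.4 0 0 0.1;0.4 4 -3 0.8 0 0 0.22;0.4 6 -4.5 1.2 0 0 0.34;0.4 7.5 -5.5 1.5 0 0 0.46;0.4 9 -6.6 1.8 0 0 0.56;0.4 9.8 -7.25 2 0 0 0.627;0.4 9.8 -7.25 2 0 0 0.627;0.4 9.8 -7.25 2 0 0 0.627"
}}

```text
time_s: 9.85
tcp_pos: [0.5871, 0.0138, 0.0878]
eef_rot: [-0.391, 0.92, 0.0, -0.001]
ft_force: [-0.2, 0.2, -1.8]
opening: 0.0529
grip_force: 31.7
```

```bash
python3 - <<'E'
from h import *
p=[.588,.013]
legs((p+[.032],down(2.373)))
I={n:shot(n,f'pics/{n}4.png') for n in ('top','scene')}
z=.0844
for s in (['top'],['scene'],['top','scene']): print(fit({n:I[n] for n in s},(.588,.013,2.373),z=manip.get_obs()['tcp_pos'][2]-.0069))
V=[]
for n in I:
    c=proj(n,[.588,.013,.06])[0].astype(int); V.append(cv2.resize(np.ascontiguousarray(I[n][c[1]-50:c[1]+50,c[0]-50:c[0]+50,::-1]),(400,400),interpolation=cv2.INTER_CUBIC))
cv2.imwrite('pics/v4.png',np.hstack(V))
E
```

```text
t 9.85 tcp [0.5871 0.0138 0.0878] F [-0.2  0.2 -1.8] op 0.0529
-0.01 -0.13 5.58 0.002 -0.002 0.002 rows 1.3
(array([0.5839, 0.0092, 2.3166]), np.float64(-19.3))
(array([0.5814, 0.0162, 2.3942]), np.float64(-23.5))
(array([0.5818, 0.0154, 2.4122]), np.float64(-41.1))
```

View pics/v4.png

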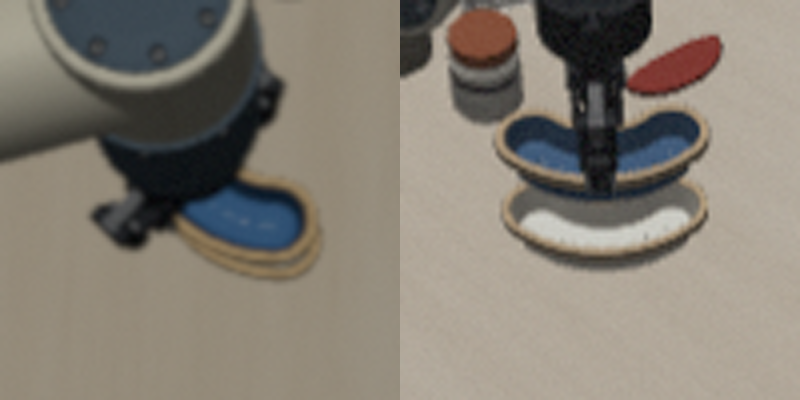

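{"method": "servo_tool", "body": {
  "moves": "0.4 0 -0.1 1.5 0 0 0;0.4 0 -0.1 3.5 0 0 0;0.4 0 -0.1 4.6 0 0 0;0.4 0 -0.1 4.8 0 0 0;0.4 0 -0.1 4.8 0 0 0"
}}

```text
time_s: 10.37
tcp_pos: [0.5879, 0.0135, 0.0404]
eef_rot: [-0.391, 0.92, 0.0, -0.001]
ft_force: [0.4, 1.0, -0.8]
opening: 0.0534
grip_force: 31.8
```

```bash
python3 - <<'E'
from h import *
legs(([.588,.013,.032],down(2.373)))
I={n:shot(n,f'pics/{n}5.png') for n in ('top','scene')}
Fs={n:feat(i) for n,i in I.items()}
def c(p,s,w=1):
    Q=rim(p[0],p[1],p[2],p[3]); return -sum(np.clip(samp(Fs[n],proj(n,Q)),0,60).mean() for n in s)
z=manip.get_obs()['tcp_pos'][2]-.0069
for s in (['scene'],['top','scene']):
  for z0 in (z,z-.006):
    q=np.array([.588,.013,2.373,z0]); sx=np.vstack([q]+[q+np.diag([.004,.004,.06,.004])[k] for k in range(4)])
    r=minimize(c,q,args=(s,),method='Nelder-Mead',options=dict(initial_simplex=sx,maxiter=600)); print(s,r.x.round(4),round(r.fun,2),z)
E
```

```text
t 10.37 tcp [0.5879 0.0135 0.0404] F [ 0.4  1.  -0.8] op 0.0534
0.03 -0.04 0.84 0.001 -0.001 0.002 rows 0.2
['scene'] [0.583  0.016  2.3876 0.0354] -23.76 0.03500640203534927
['scene'] [0.5857 0.0135 2.3874 0.0312] -23.75 0.03500640203534927
['top', 'scene'] [0.586  0.0129 2.3867 0.0303] -43.33 0.03500640203534927
['top', 'scene'] [0.586  0.0129 2.3867 0.0303] -43.33 0.03500640203534927
```

{"method": "servo_tool", "body": {
  "moves": "0.4 0 0 0.3 0 0 0;0.4 0 0 0.6 0 0 0;0.4 0 0 0.9 0 0 0;0.4 0 0 1 0 0 0;0.4 0 0 1 0 0 0;0.4 0 0 1 0 0 0"
}}

```text
time_s: 10.97
tcp_pos: [0.5886, 0.0128, 0.0307]
eef_rot: [-0.39, 0.921, -0.0, -0.0]
ft_force: [0.2, 0.1, -1.6]
opening: 0.0529
grip_force: 31.8
```

{"method": "servo_tool", "body": {
  "moves": "0.4 0 0 0.1 0 0 0;0.4 0 0 0.2 0 0 0;0.4 0 0 0.3 0 0 0;0.4 0 0 0.3 0 0 0;0.4 0 0 0.3 0 0 0"
}}

```text
time_s: 11.38
tcp_pos: [0.589, 0.0127, 0.0279]
eef_rot: [-0.39, 0.921, -0.0, 0.0]
ft_force: [1.1, -1.5, -0.9]
opening: 0.053
grip_force: 31.6
```

{"method": "servo_tool", "body": {
  "moves": "0.4 0 0 0.1 0 0 0;0.4 0 0 0.2 0 0 0;0.4 0 0 0.3 0 0 0;0.4 0 0 0.3 0 0 0;0.4 0 0 0.3 0 0 0"
}}

```text
time_s: 11.8
tcp_pos: [0.5888, 0.0129, 0.0248]
eef_rot: [-0.39, 0.921, -0.0, 0.0]
ft_force: [1.0, -0.9, -0.2]
opening: 0.0531
grip_force: 31.6
```

{"method": "servo_tool", "body": {
  "moves": "0.4 0 0 0.1 0 0 0;0.4 0 0 0.15 0 0 0;0.4 0 0 0.15 0 0 0;0.4 0 0 0.15 0 0 0"
}}

```text
time_s: 12.13
tcp_pos: [0.589, 0.0128, 0.0234]
eef_rot: [-0.39, 0.921, -0.0, 0.0]
ft_force: [2.0, -2.1, -0.5]
opening: 0.0533
grip_force: 31.7
```

{"method": "servo_tool", "body": {
  "moves": "0.75 0 0 0 0 0 0;0.8 0 0 0 0 0 0;0.9 0 0 0 0 0 0;1 0 0 0 0 0 0;1 0 0 0 0 0 0;1 0 0 -1 0 0 0;1 0 0 -4 0 0 0;1 0 0 -8 0 0 0"
}}

```text
time_s: 12.8
tcp_pos: [0.5862, 0.0125, 0.1017]
eef_rot: [-0.39, 0.921, 0.001, -0.003]
ft_force: [0.6, 0.8, -0.6]
opening: 0.0856
grip_force: 0.0
```

{"method": "servo_tool", "body": {
  "moves": "1 8 8 -8 0 0 0;1 8 8 -8 0 0 0;1 12 16 -8 0 0 0;1 12 16 -8 0 0 0;1 12 16 -8 0 0 0;1 12 16 -8 0 0 0;1 12 16 -8 0 0 0;1 12 16 -8 0 0 0"
}}

```text
time_s: 13.47
tcp_pos: [0.3903, 0.0382, 0.1845]
eef_rot: [-0.391, 0.92, 0.0, 0.001]
ft_force: [0.4, 0.5, 0.3]
opening: 0.0852
grip_force: 0.0
```

```bash
python3 - <<'E'
from h import *
o=manip.get_obs(); print(o['qpos'].round(2))
I={n:shot(n,f'pics/{n}6.png') for n in ('top','scene')}
for z in (.015,.02):
  for s in (['top'],['scene'],['top','scene']): print(z,s,*fit({n:I[n] for n in s},(.588,.013,2.373),z=z))
d=np.radians; yw=3.08
print(np.array(o['tcp_pos']),R.from_quat(o['eef_rot']).as_matrix().round(2))
V=[]
for n in I:
    c=proj(n,[.588,.013,.03])[0].astype(int); V.append(cv2.resize(np.ascontiguousarray(I[n][c[1]-50:c[1]+50,c[0]-50:c[0]+50,::-1]),(400,400),interpolation=cv2.INTER_CUBIC))
cv2.imwrite('pics/v6.png',np.hstack(V))
E
```

```text
[ 0.5  -0.06 -0.31  0.   -1.32 -1.27]
0.015 ['top'] [0.5881 0.0127 2.3819] -39.7
0.015 ['scene'] [0.585  0.0141 2.3829] -30.1
0.015 ['top', 'scene'] [0.5867 0.0133 2.3807] -67.3
0.02 ['top'] [0.5872 0.0124 2.3828] -39.5
0.02 ['scene'] [0.5818 0.0172 2.3812] -30.2
0.02 ['top', 'scene'] [0.585  0.0144 2.3812] -59.5
[0.39030225 0.03818611 0.18452034] [[-0.69 -0.72  0.  ]
 [-0.72  0.69  0.  ]
 [-0.   -0.   -1.  ]]
```

View pics/v6.png

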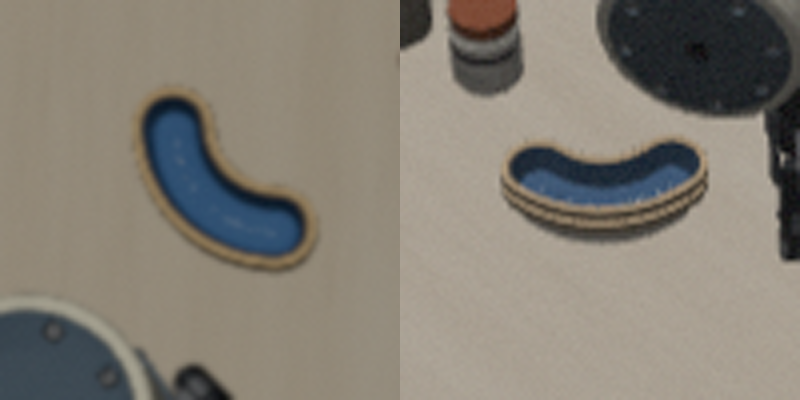

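Blue is nested: the fit at 15 mm matches the white dish's pose within 1.3 mm and 0.01 rad. Now the green dish.

```bash
cat >> h.py <<'E'
def gpose(O,yaw,th,x,z=.019): # tool pose gripping a standing green dish; th = elevation of own z; x = own x of TCP
    u=np.array([np.cos(yaw),np.sin(yaw),0]); Z=np.array([0,0,1.]); ox=u*np.sin(th)+Z*np.cos(th); oz=-u*np.cos(th)+Z*np.sin(th)
    return np.array(O)+ox*x+oz*z, down(yaw,th)
E
python3 - <<'E'
from h import *
O=[.5025,-.359,.050]; t=np.radians(27)
legs(([.40,-.17,.22],down(2.7,.2)),gpose(O,3.08,t,.10),gpose(O,3.08,t,.02),gpose(O,3.08,t,-.023))
E
```

```text
t 13.57 tcp [0.3908 0.0379 0.1834] F [1.1 0.1 0. ] op 0.0852
14.30 -15.12 -3.66 0.198 -0.033 -0.326 rows 5.1
13.76 -12.97 10.00 0.268 -0.126 -0.360 rows 5.1
-0.00 -0.00 8.00 0.000 0.000 0.000 rows 1.9
-0.00 0.00 4.30 0.000 0.000 0.000 rows 1.0
```

{"method": "servo_tool", "body": {
  "moves": "0.8 4 -4 -2 0.06 -0.01 -0.1;0.8 8 -8 -3 0.12 -0.02 -0.2;0.8 12 -12 -3.5 0.2 -0.03 -0.3;0.8 14.3 -15.1 -3.7 0.198 -0.033 -0.326;0.8 14.3 -15.1 -3.7 0.198 -0.033 -0.326;0.8 14.3 -15.1 -3.7 0.198 -0.033 -0.326;0.8 14.3 -15.1 -3.7 0.198 -0.033 -0.326"
}}

```text
time_s: 14.15
tcp_pos: [0.3992, -0.1731, 0.2198]
eef_rot: [-0.529, 0.843, -0.084, 0.052]
ft_force: [-0.4, 0.2, -0.4]
opening: 0.0684
grip_force: 0.0
```

{"method": "servo_tool", "body": {
  "moves": "0.8 13.8 -13 10 0.268 -0.126 -0.36;0.8 13.8 -13 10 0.268 -0.126 -0.36;0.8 13.8 -13 10 0.268 -0.126 -0.36;0.8 13.8 -13 10 0.268 -0.126 -0.36;0.8 13.8 -13 10 0.268 -0.126 -0.36;0.8 13.8 -13 10 0.268 -0.126 -0.36;0.8 13.8 -13 10 0.268 -0.126 -0.36;0.8 13.8 -13 10 0.268 -0.126 -0.36"
}}

```text
time_s: 14.82
tcp_pos: [0.4741, -0.3604, 0.1434]
eef_rot: [-0.665, 0.71, -0.167, 0.159]
ft_force: [-0.4, -0.4, 0.5]
opening: 0.0682
grip_force: 0.0
```

```bash
python3 - <<'E'
from h import *
O=[.5025,-.359,.050]; t=np.radians(27)
legs(gpose(O,3.08,t,.10),gpose(O,3.08,t,.02),gpose(O,3.08,t,-.023)); print(manip.get_obs()['qpos'].round(2))
E
```

```text
t 14.82 tcp [ 0.4741 -0.3604  0.1434] F [-0.4 -0.4  0.5] op 0.0682
-0.32 -0.17 -0.39 0.005 0.002 -0.004 rows 0.1
-0.00 -0.00 8.00 0.000 0.000 0.000 rows 1.9
-0.00 0.00 4.30 0.000 0.000 0.000 rows 1.0
[-0.53  0.15 -0.2  -0.28 -0.82  0.62]
```

{"method": "servo_tool", "body": {
  "moves": "0.8 -0.3 -0.1 3 0 0 0;0.8 -0.3 -0.1 6 0 0 0;0.8 -0.3 -0.1 8 0 0 0;0.8 -0.3 -0.1 10 0 0 0;0.8 -0.3 -0.1 11.5 0 0 0;0.8 -0.3 -0.1 11.9 0 0 0;0.8 -0.3 -0.1 11.9 0 0 0;0.8 -0.3 -0.1 11.9 0 0 0"
}}

```text
time_s: 15.48
tcp_pos: [0.5289, -0.3574, 0.0426]
eef_rot: [-0.666, 0.708, -0.17, 0.16]
ft_force: [1.0, -0.4, 1.5]
opening: 0.0684
grip_force: 0.0
```

{"method": "servo_tool", "body": {
  "moves": "0.35 0 0 0 0 0 0;0.35 0 0 0 0 0 0;0.35 0 0 0 0 0 0;0.35 0 0 0 0 0 0;0.35 0 0 0 0 0 0",
  "newtons": 40
}}

```text
time_s: 15.9
tcp_pos: [0.5294, -0.3586, 0.0441]
eef_rot: [-0.666, 0.708, -0.171, 0.161]
ft_force: [1.2, 0.4, 3.5]
opening: 0.036
grip_force: 40.7
```

{"method": "servo_tool", "body": {
  "moves": "0.2 0 0 -0.5 0 0 0;0.2 0 0 -1.5 0 0 0;0.2 0 0 -3 0 0 0;0.2 0 0 -5 0 0 0;0.2 0 0 -7.5 0 0 0;0.2 0 0 -10 0 0 0;0.2 0 0 -12 0 0 0;0.2 0 0 -12 0 0 0"
}}

```text
time_s: 16.57
tcp_pos: [0.4734, -0.3556, 0.1534]
eef_rot: [-0.666, 0.708, -0.172, 0.16]
ft_force: [0.5, -0.4, -1.0]
opening: 0.0358
grip_force: 42.5
```

```bash
python3 - <<'E'
from h import *
I={n:shot(n,f'pics/{n}7.png') for n in ('top','scene')}
legs()
p=manip.get_obs()['tcp_pos']; V=[]
for n in I:
    c=np.clip(proj(n,[p[0]+.02,p[1],p[2]])[0].astype(int),60,420); V.append(cv2.resize(np.ascontiguousarray(I[n][c[1]-50:c[1]+50,c[0]-50:c[0]+50,::-1]),(400,400),interpolation=cv2.INTER_CUBIC))
cv2.imwrite('pics/v7.png',np.hstack(V))
E
```

```text
t 16.67 tcp [ 0.4733 -0.3542  0.1492] F [ 0.1  0.9 -2.2] op 0.0362
```

View pics/v7.png

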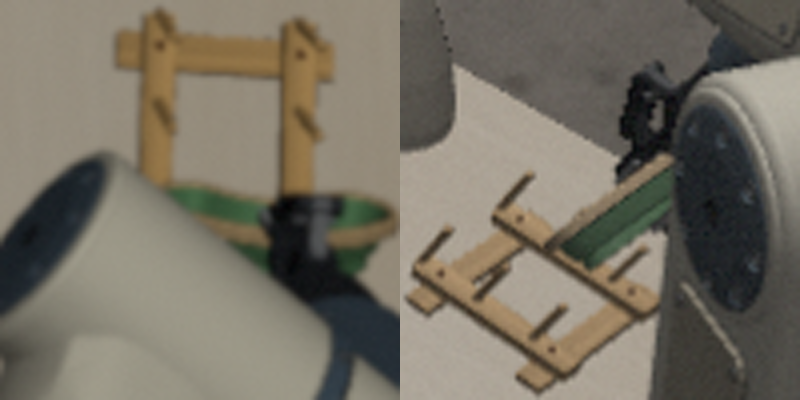

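The picture shows the green dish held level at its middle, drawn clear above the dowels. Next I carry it to free bench and lean it back.

```bash
python3 - <<'E'
from h import *
d=np.radians
legs(gpose([.50,-.30,.18],3.08,d(27),-.018),gpose([.47,-.15,.13],3.08,d(36),-.018),gpose([.47,-.15,.06],3.08,d(50),-.018),gpose([.47,-.15,.024],3.08,d(50),-.018))
E
```

```text
t 16.67 tcp [ 0.4733 -0.3542  0.1492] F [ 0.1  0.9 -2.2] op 0.0362
-5.58 -5.37 0.12 0.000 0.001 -0.001 rows 1.9
-14.79 5.50 2.36 0.157 -0.000 -0.000 rows 3.8
0.00 3.74 5.15 0.244 0.000 0.000 rows 2.0
0.00 2.76 2.31 0.000 0.000 0.000 rows 0.9
```

{"method": "servo_tool", "body": {
  "moves": "0.2 -1 -1.3 0 0 0 0;0.2 -2.5 -2.6 0.1 0 0 0;0.2 -4 -4 0.1 0 0 0;0.2 -5.6 -5.4 0.1 0 0 0;0.2 -5.6 -5.4 0.1 0 0 0;0.2 -5.6 -5.4 0.1 0 0 0"
}}

```text
time_s: 17.17
tcp_pos: [0.5258, -0.3002, 0.1709]
eef_rot: [-0.667, 0.708, -0.168, 0.16]
ft_force: [-0.3, -0.4, -2.6]
opening: 0.036
grip_force: 42.5
```

{"method": "servo_tool", "body": {
  "moves": "0.2 -2.5 1 0.4 0.03 0 0;0.2 -5 2 0.8 0.06 0 0;0.2 -7.5 3 1.2 0.09 0 0;0.2 -10 4 1.6 0.12 0 0;0.2 -12.5 5 2 0.14 0 0;0.2 -14.8 5.5 2.4 0.157 0 0;0.2 -14.8 5.5 2.4 0.157 0 0;0.2 -14.8 5.5 2.4 0.157 0 0"
}}

```text
time_s: 17.83
tcp_pos: [0.4939, -0.1509, 0.1235]
eef_rot: [-0.653, 0.693, -0.223, 0.21]
ft_force: [0.6, -0.6, -1.5]
opening: 0.0361
grip_force: 42.6
```

{"method": "servo_tool", "body": {
  "moves": "0.2 0 1 1.2 0.06 0 0;0.2 0 2 2.4 0.12 0 0;0.2 0 3 3.8 0.18 0 0;0.2 0 3.7 5.2 0.244 0 0;0.2 0 3.7 5.2 0.244 0 0;0.2 0 3.7 5.2 0.244 0 0"
}}

```text
time_s: 18.33
tcp_pos: [0.4123, -0.1585, 0.1517]
eef_rot: [-0.628, 0.663, -0.289, 0.286]
ft_force: [-0.0, -0.0, -1.1]
opening: 0.0351
grip_force: 41.0
```

```bash
cat > gf.py <<'E'
from h import *
import sys
I={n:shot(n,f'pics/{n}{sys.argv[1]}.png') for n in ('top','scene')}
legs(); o=manip.get_obs(); r=R.from_quat(o['eef_rot']).as_matrix(); print('tilt',np.degrees(np.arcsin(-r[2,1])).round(1),'yaw',np.arctan2(r[1,1],r[0,1]).round(3),o['qpos'].round(2))
for n in I:
    for q in ('green_dish','green_dish_notch'):
        for d in finder.mark_of(n,q)[:2]: print(n,q,np.round(d['xyz'],4),round(d['confidence'],2))
E
python3 gf.py 8
```

```text
t 18.43 tcp [ 0.4135 -0.1581  0.1517] F [ 1.5  0.1 -0.7] op 0.0352
tilt 47.9 yaw 3.078 [-0.01 -0.42 -1.09  0.28 -0.07 -0.32]
top green_dish [ 0.3601 -0.4723  0.0299] 0.74
top green_dish [ 0.3917 -0.1624  0.145 ] 0.72
top green_dish_notch [ 0.3287 -0.4378  0.0207] 0.97
top green_dish_notch [ 0.4342 -0.1652  0.1625] 0.92
scene green_dish [ 0.39   -0.1635  0.1472] 0.81
scene green_dish [ 0.6069 -0.0044  0.053 ] 0.16
scene green_dish_notch [ 0.6831 -0.1684 -0.0014] 0.33
```

```bash
python3 - <<'E'
from h import *
d=np.radians
print(unproj('top',[[335,200],[367,206],[350,213]],.009)[:,:2].round(3))
legs(gpose([.53,-.18,.13],3.08,d(48),-.018),gpose([.56,-.18,.09],3.08,d(50),-.018))
E
```

```text
[[ 0.698 -0.117]
 [ 0.683 -0.205]
 [ 0.663 -0.158]]
t 18.63 tcp [ 0.4141 -0.1573  0.1512] F [-0.   0.1 -1.2] op 0.0354
1.83 -8.20 11.84 0.004 0.023 0.000 rows 3.5
-0.18 0.91 4.83 0.035 0.000 -0.000 rows 1.2
```

{"method": "servo_tool", "body": {
  "moves": "0.2 0.5 -2 3 0 0 0;0.2 1 -4 6 0 0 0;0.2 1.5 -6 9 0 0.01 0;0.2 1.8 -8.2 11.8 0 0.02 0;0.2 1.8 -8.2 11.8 0 0.02 0;0.2 1.8 -8.2 11.8 0 0.02 0"
}}

```text
time_s: 19.13
tcp_pos: [0.5573, -0.1837, 0.13]
eef_rot: [-0.628, 0.665, -0.291, 0.279]
ft_force: [-1.0, 0.6, -1.1]
opening: 0.0352
grip_force: 41.1
```

{"method": "servo_tool", "body": {
  "moves": "0.2 -0.1 0.3 1.5 0 0 0;0.2 -0.1 0.6 3 0.02 0 0;0.2 -0.2 0.9 4.8 0.035 0 0;0.2 -0.2 0.9 4.8 0.035 0 0;0.2 -0.2 0.9 4.8 0.035 0 0"
}}

```text
time_s: 19.55
tcp_pos: [0.5849, -0.1827, 0.0927]
eef_rot: [-0.622, 0.66, -0.304, 0.292]
ft_force: [-0.5, -1.5, -0.5]
opening: 0.0349
grip_force: 41.1
```

```bash
python3 gf.py 9; python3 -c "
from h import *
d=np.radians
legs(gpose([.56,-.18,.06],3.08,d(50),-.018),gpose([.56,-.18,.035],3.08,d(50),-.018))"
```

```text
t 19.65 tcp [ 0.5845 -0.1836  0.0932] F [-0.1 -0.5 -1.8] op 0.0355
tilt 49.8 yaw 3.077 [-0.23  0.11 -0.48 -0.9  -0.18  1.  ]
top green_dish [ 0.3589 -0.4731  0.0312] 0.97
top green_dish [ 0.5651 -0.1879  0.0879] 0.69
top green_dish_notch [ 0.3273 -0.4391  0.0163] 0.67
top green_dish_notch [ 0.6054 -0.1914  0.1051] 0.61
scene green_dish [ 0.5641 -0.1882  0.0879] 0.97
scene green_dish_notch [ 0.6047 -0.188   0.1058] 0.8
t 19.85 tcp [ 0.5841 -0.1826  0.0938] F [ 0.1  0.5 -1.2] op 0.0354
-0.09 2.25 2.12 0.002 0.009 0.000 rows 0.7
0.00 1.92 1.61 0.000 0.000 0.000 rows 0.6
```

```bash
python3 -c "
from h import *
d=np.radians; p=np.array(manip.get_obs()['tcp_pos'])
legs((p+[.008,0,-.04],down(3.08,d(49))),(p+[.01,0,-.058],down(3.08,d(48))))"
```

```text
t 19.85 tcp [ 0.5841 -0.1826  0.0938] F [ 0.1  0.5 -1.2] op 0.0354
-0.02 2.54 3.19 -0.015 0.009 0.000 rows 1.0
-0.01 1.23 1.33 -0.017 0.000 0.000 rows 0.4
```

{"method": "servo_tool", "body": {
  "moves": "0.2 0 0.8 1 0 0 0;0.2 0 1.6 2 -0.01 0 0;0.2 0 2.5 3.2 -0.015 0.01 0;0.2 0 2.5 3.2 -0.015 0.01 0;0.2 0 2.5 3.2 -0.015 0.01 0"
}}

```text
time_s: 20.27
tcp_pos: [0.5925, -0.1831, 0.0536]
eef_rot: [-0.623, 0.663, -0.302, 0.284]
ft_force: [-0.1, 0.6, -0.1]
opening: 0.0356
grip_force: 41.1
```

{"method": "servo_tool", "body": {
  "moves": "0.2 0 0.4 0.4 0 0 0;0.2 0 0.8 0.9 -0.01 0 0;0.2 0 1.2 1.3 -0.017 0 0;0.2 0 1.2 1.3 -0.017 0 0;0.2 0 1.2 1.3 -0.017 0 0"
}}

```text
time_s: 20.68
tcp_pos: [0.5951, -0.183, 0.0364]
eef_rot: [-0.626, 0.666, -0.297, 0.279]
ft_force: [-0.4, 0.4, -1.2]
opening: 0.0347
grip_force: 41.1
```

```bash
python3 gf.py 10
```

```text
t 20.78 tcp [ 0.5952 -0.183   0.0368] F [ 0.3  0.5 -0.8] op 0.0352
tilt 48.1 yaw 3.08 [-0.33  0.24 -0.43 -1.19 -0.21  1.36]
top green_dish [ 0.5762 -0.1859  0.0312] 0.96
top green_dish [ 0.3568 -0.4746  0.0311] 0.77
top green_dish_notch [ 0.3291 -0.4388  0.0181] 0.78
top green_dish_notch [ 0.6194 -0.1921  0.0488] 0.76
scene green_dish [ 0.5743 -0.1866  0.0328] 0.74
scene green_dish [7.002e-01 3.060e-01 5.000e-04] 0.19
```

{"method": "servo_tool", "body": {
  "moves": "0.2 0 0.2 0.2 0 0 0;0.2 0 0.4 0.4 0 0 0;0.2 0 0.6 0.55 0 0 0;0.2 0 0.6 0.55 0 0 0;0.2 0 0.6 0.55 0 0 0"
}}

```text
time_s: 21.4
tcp_pos: [0.5951, -0.1835, 0.0283]
eef_rot: [-0.625, 0.666, -0.297, 0.279]
ft_force: [0.4, 0.3, -1.7]
opening: 0.0352
grip_force: 41.1
```

{"method": "servo_tool", "body": {
  "moves": "0.2 0 0.07 0.07 0 0 0;0.2 0 0.15 0.13 0 0 0;0.2 0 0.15 0.13 0 0 0;0.2 0 0.15 0.13 0 0 0"
}}

```text
time_s: 21.73
tcp_pos: [0.5951, -0.1832, 0.0263]
eef_rot: [-0.625, 0.666, -0.297, 0.279]
ft_force: [-0.4, 0.3, -2.0]
opening: 0.0352
grip_force: 41.1
```

{"method": "servo_tool", "body": {
  "moves": "0.2 0 0.07 0.07 0 0 0;0.2 0 0.15 0.13 0 0 0;0.2 0 0.15 0.13 0 0 0;0.2 0 0.15 0.13 0 0 0"
}}

```text
time_s: 22.07
tcp_pos: [0.595, -0.1833, 0.0242]
eef_rot: [-0.625, 0.666, -0.297, 0.279]
ft_force: [-0.2, 0.4, -1.5]
opening: 0.0353
grip_force: 41.1
```

{"method": "servo_tool", "body": {
  "moves": "0.2 0 0.07 0.07 0 0 0;0.2 0 0.15 0.13 0 0 0;0.2 0 0.15 0.13 0 0 0;0.2 0 0.15 0.13 0 0 0"
}}

```text
time_s: 22.4
tcp_pos: [0.595, -0.1833, 0.0222]
eef_rot: [-0.625, 0.666, -0.297, 0.279]
ft_force: [0.2, -0.2, -1.6]
opening: 0.0352
grip_force: 41.1
```

{"method": "servo_tool", "body": {
  "moves": "0.2 0 0.07 0.07 0 0 0;0.2 0 0.15 0.13 0 0 0;0.2 0 0.15 0.13 0 0 0;0.2 0 0.15 0.13 0 0 0"
}}

```text
time_s: 22.73
tcp_pos: [0.5956, -0.1832, 0.0211]
eef_rot: [-0.625, 0.665, -0.297, 0.279]
ft_force: [-0.2, 1.5, 2.6]
opening: 0.0349
grip_force: 41.2
```

```bash
python3 gf.py 11
```

```text
t 22.83 tcp [ 0.5956 -0.1832  0.0211] F [-1.8  1.5  4.4] op 0.0352
tilt 48.1 yaw 3.08 [-0.39  0.27 -0.43 -1.34 -0.25  1.55]
top green_dish [ 0.5717 -0.1885  0.0158] 0.97
top green_dish [ 0.3587 -0.4746  0.0303] 0.93
top green_dish_notch [ 0.3284 -0.4379  0.0179] 0.66
top green_dish_notch [ 0.6179 -0.1901  0.0297] 0.59
scene green_dish [ 0.5755 -0.1881  0.019 ] 0.95
scene green_dish_notch [ 0.6173 -0.1924  0.0305] 0.6
```

{"method": "servo_tool", "body": {
  "moves": "0.46 0 0 0 0 0 0;0.5 0 0 -0.3 0 0 0;0.52 0 0 -0.8 0 0 0;0.54 0 0 -1.5 0 0 0;0.56 0 0 -2.4 0 0 0;0.58 0 0 -3.4 0 0 0;0.6 0 0 -4.4 0 0 0;0.6 0 0 -5.4 0 0 0"
}}

```text
time_s: 23.7
tcp_pos: [0.5539, -0.1809, 0.0562]
eef_rot: [-0.625, 0.666, -0.297, 0.278]
ft_force: [-0.2, 0.5, -0.3]
opening: 0.0514
grip_force: 0.0
```

```bash
python3 gf.py 12
```

```text
t 23.8 tcp [ 0.554  -0.1804  0.0569] F [-0.1  0.3  0.1] op 0.051
tilt 48.1 yaw 3.081 [-0.31  0.13 -0.52 -1.09 -0.21  1.25]
top green_dish [ 0.5677 -0.1868 -0.0023] 0.67
top green_dish [ 0.3565 -0.476   0.0291] 0.66
top green_dish_notch [ 0.3291 -0.4386  0.0199] 0.8
top green_dish_notch [ 0.5919 -0.188   0.0354] 0.64
scene green_dish [ 0.5664 -0.1881 -0.0026] 0.7
scene green_dish [ 0.605  -0.0062  0.0515] 0.65
scene green_dish_notch [ 0.5881 -0.1888  0.0378] 0.73
scene green_dish_notch [ 0.7685 -0.0351 -0.0011] 0.64
```

```bash
python3 -c "
from h import *
d=np.radians; p=np.array(manip.get_obs()['tcp_pos'])
I={n:load(f'pics/{n}12.png') for n in ('top','scene')}
for s in (['top'],['scene'],['top','scene']): print(fit({n:I[n] for n in s},(.567,-.187,3.08)))
legs((p+[-.05,0,.06],down(3.08,d(40))),([.52,-.187,.15],down(3.09,0)),([.567,-.187,.1],down(3.09,0)))"
```

```text
(array([ 0.564 , -0.1856,  3.0981]), np.float64(-37.0))
(array([ 0.5615, -0.1842,  3.0925]), np.float64(-27.7))
(array([ 0.563 , -0.1854,  3.0995]), np.float64(-63.6))
t 24.0 tcp [ 0.555  -0.1807  0.0559] F [ 0.4 -0.1 -0.6] op 0.0511
0.32 -1.12 -7.72 -0.140 -0.001 -0.001 rows 1.9
0.53 -3.37 -1.62 -0.698 -0.003 -0.010 rows 5.6
-0.24 -4.69 5.00 0.000 0.000 0.000 rows 1.6
```

{"method": "servo_tool", "body": {
  "moves": "0.6 0.1 -0.4 -2.5 -0.03 0 0;0.8 0.2 -0.8 -5 -0.08 0 0;1 0.3 -1.1 -7.7 -0.14 0 0;1 0.3 -1.1 -7.7 -0.14 0 0;1 0.3 -1.1 -7.7 -0.14 0 0"
}}

```text
time_s: 24.42
tcp_pos: [0.5056, -0.1969, 0.0806]
eef_rot: [-0.639, 0.684, -0.257, 0.241]
ft_force: [-0.3, -0.4, -0.2]
opening: 0.0853
grip_force: 0.0
```

{"method": "servo_tool", "body": {
  "moves": "1 0.1 -0.5 -0.3 -0.1 0 0;1 0.2 -1 -0.6 -0.2 0 0;1 0.3 -1.6 -0.9 -0.32 0 -0.01;1 0.4 -2.3 -1.2 -0.44 0 -0.01;1 0.5 -2.9 -1.5 -0.56 0 -0.01;1 0.5 -3.4 -1.6 -0.698 0 -0.01;1 0.5 -3.4 -1.6 -0.698 0 -0.01;1 0.5 -3.4 -1.6 -0.698 0 -0.01"
}}

```text
time_s: 25.08
tcp_pos: [0.5231, -0.2027, 0.1144]
eef_rot: [-0.686, 0.727, -0.009, 0.007]
ft_force: [-0.1, -0.8, -0.7]
opening: 0.0852
grip_force: 0.0
```

```bash
python3 -c "
from h import *
I={n:shot(n,f'pics/{n}13.png') for n in ('top','scene')}
print(fit(I,(.563,-.1854,3.0995)),fit(I,(.588,.013,2.38),z=.015)); print(manip.get_obs()['qpos'].round(2))
legs(([.563,-.1854,.1],down(3.0995,0)),([.563,-.1854,.006],down(3.0995,0)))"
```

```text
(array([ 0.5622, -0.1845,  3.0847]), np.float64(-41.1)) (array([0.585 , 0.0141, 2.3803]), np.float64(-49.9))
[-0.09  0.3  -0.07  0.   -1.17  0.03]
t 25.18 tcp [ 0.5208 -0.2026  0.1147] F [-0.5  0.3  0.3] op 0.0853
-1.96 -4.08 1.56 -0.024 -0.002 -0.016 rows 1.1
0.00 0.00 9.40 0.000 0.000 0.000 rows 2.3
```

{"method": "servo_tool", "body": {
  "moves": "1 -1 -2 0.8 -0.01 0 -0.01;1 -2 -4.1 1.5 -0.024 0 -0.016;1 -2 -4.1 1.5 -0.024 0 -0.016;1 -2 -4.1 1.5 -0.024 0 -0.016;1 -2 -4.1 1.5 -0.024 0 -0.016"
}}

```text
time_s: 25.6
tcp_pos: [0.5623, -0.1853, 0.1022]
eef_rot: [-0.692, 0.722, -0.001, -0.0]
ft_force: [0.2, -0.1, -0.5]
opening: 0.0857
grip_force: 0.0
```

```bash
python3 -c "
from h import *
legs(([.563,-.1854,.1],down(3.0995,0)),([.563,-.1854,.0055],down(3.0995,0)))"
```

```text
t 25.6 tcp [ 0.5623 -0.1853  0.1022] F [ 0.2 -0.1 -0.5] op 0.0857
0.01 -0.07 0.22 -0.001 -0.002 -0.000 rows 0.1
0.00 0.00 9.45 0.000 0.000 0.000 rows 2.3
```

{"method": "servo_tool", "body": {
  "moves": "1 0 -0.05 3 0 0 0;1 0 -0.05 6 0 0 0;1 0 -0.05 8.5 0 0 0;1 0 -0.05 9.6 0 0 0;1 0 -0.05 9.6 0 0 0;1 0 -0.05 9.6 0 0 0;1 0 -0.05 9.6 0 0 0"
}}

```text
time_s: 26.18
tcp_pos: [0.5652, -0.186, 0.0084]
eef_rot: [-0.692, 0.722, -0.003, 0.0]
ft_force: [0.8, -0.9, 0.3]
opening: 0.0852
grip_force: 0.0
```

{"method": "servo_tool", "body": {
  "moves": "0.55 0 0 0 0 0 0;0.55 0 0 0 0 0 0;0.55 0 0 0 0 0 0;0.55 0 0 0 0 0 0",
  "newtons": 30
}}

```text
time_s: 26.52
tcp_pos: [0.5647, -0.1857, 0.0079]
eef_rot: [-0.692, 0.722, -0.002, -0.0]
ft_force: [-1.8, 1.3, 6.2]
opening: 0.0531
grip_force: 30.4
```

```bash
python3 -c "
from h import *
p=[.5875,.013]
legs(([.55,-.17,.12],down(3.05,0)),(p+[.12],down(2.38)),(p+[.058],down(2.38)))"
```

```text
t 26.52 tcp [ 0.5647 -0.1857  0.0079] F [-1.8  1.3  6.2] op 0.0531
-1.47 1.50 -11.22 -0.003 -0.003 0.050 rows 2.7
-18.57 -2.06 0.00 0.000 0.000 0.670 rows 5.4
0.00 0.00 6.20 0.000 0.000 0.000 rows 1.5
```

{"method": "servo_tool", "body": {
  "moves": "0.4 0 0 0 0 0 0;0.4 0 0 -1 0 0 0;0.4 0 0 -3 0 0 0;0.4 -0.5 0.5 -6 0 0 0;0.4 -1 1 -9 0 0 0.03;0.4 -1.5 1.5 -11.2 0 0 0.05;0.4 -1.5 1.5 -11.2 0 0 0.05;0.4 -1.5 1.5 -11.2 0 0 0.05"
}}

```text
time_s: 27.18
tcp_pos: [0.5502, -0.1693, 0.1202]
eef_rot: [-0.674, 0.739, -0.003, 0.001]
ft_force: [1.8, 0.1, -1.9]
opening: 0.0532
grip_force: 31.6
```

{"method": "servo_tool", "body": {
  "moves": "0.4 -2 -0.2 0 0 0 0.08;0.4 -5 -0.5 0 0 0 0.18;0.4 -8 -0.8 0 0 0 0.28;0.4 -11 -1.2 0 0 0 0.38;0.4 -14 -1.5 0 0 0 0.5;0.4 -16.5 -1.8 0 0 0 0.6;0.4 -18.6 -2.05 0 0 0 0.67;0.4 -18.6 -2.05 0 0 0 0.67"
}}

```text
time_s: 27.85
tcp_pos: [0.5869, 0.017, 0.116]
eef_rot: [-0.393, 0.919, -0.001, -0.001]
ft_force: [-0.4, 0.4, -1.8]
opening: 0.053
grip_force: 31.6
```

{"method": "servo_tool", "body": {
  "moves": "0.4 0 0 0 0 0 0;0.4 0 0 0 0 0 0;0.4 0 0 1 0 0 0;0.4 0 0 2 0 0 0;0.4 0 0 3 0 0 0;0.4 0 0 4 0 0 0;0.4 0 0 4 0 0 0;0.4 0 0 4 0 0 0"
}}

```text
time_s: 28.52
tcp_pos: [0.5864, 0.0131, 0.0766]
eef_rot: [-0.393, 0.919, -0.001, -0.001]
ft_force: [1.0, 0.2, -1.7]
opening: 0.053
grip_force: 31.6
```

```bash
cat > n.py <<'E'
from h import *
import sys
legs(([.5875,.013,.04],down(2.38)))
I={n:shot(n,f'pics/{n}{sys.argv[1]}.png') for n in ('top','scene')}
Fs={n:feat(i) for n,i in I.items()}
def c(p,s):
    Q=rim(p[0],p[1],p[2],p[3]); return -sum(np.clip(samp(Fs[n],proj(n,Q)),0,60).mean() for n in s)
z=manip.get_obs()['tcp_pos'][2]-.0075
for s in (['scene'],['top','scene']):
  for z0 in (z,z-.006):
    q=np.array([.588,.013,2.38,z0]); sx=np.vstack([q]+[q+np.diag([.004,.004,.06,.004])[k] for k in range(4)])
    r=minimize(c,q,args=(s,),method='Nelder-Mead',options=dict(initial_simplex=sx,maxiter=600)); print(s,r.x.round(4),round(r.fun,2),z)
E
python3 n.py 14
```

```text
t 28.52 tcp [0.5864 0.0131 0.0766] F [ 1.   0.2 -1.7] op 0.053
-0.08 -0.08 3.66 -0.002 -0.003 -0.001 rows 0.9
['scene'] [0.597  0.0028 2.3834 0.0481] -26.33 0.07049335860728745
['scene'] [0.585  0.0138 2.3811 0.0661] -26.1 0.07049335860728745
['top', 'scene'] [0.585  0.0128 2.3762 0.0651] -47.42 0.07049335860728745
['top', 'scene'] [0.5847 0.013  2.3781 0.0656] -47.42 0.07049335860728745
```

{"method": "servo_tool", "body": {
  "moves": "0.4 -0.1 -0.1 1 0 0 0;0.4 -0.1 -0.1 2 0 0 0;0.4 -0.1 -0.1 2.5 0 0 0;0.4 -0.1 -0.1 2.8 0 0 0;0.4 -0.1 -0.1 2.8 0 0 0;0.4 -0.1 -0.1 2.8 0 0 0"
}}

```text
time_s: 29.12
tcp_pos: [0.5885, 0.0135, 0.0495]
eef_rot: [-0.393, 0.919, -0.002, -0.0]
ft_force: [1.8, 0.5, -1.2]
opening: 0.0533
grip_force: 31.6
```

{"method": "servo_tool", "body": {
  "moves": "0.4 0 0 0.15 0 0 0;0.4 0 0 0.3 0 0 0;0.4 0 0 0.4 0 0 0;0.4 0 0 0.4 0 0 0;0.4 0 0 0.4 0 0 0"
}}

```text
time_s: 29.53
tcp_pos: [0.5886, 0.0135, 0.0458]
eef_rot: [-0.393, 0.919, -0.002, 0.0]
ft_force: [0.9, 0.7, -1.7]
opening: 0.0529
grip_force: 31.6
```

{"method": "servo_tool", "body": {
  "moves": "0.4 0 0 0.1 0 0 0;0.4 0 0 0.2 0 0 0;0.4 0 0 0.2 0 0 0;0.4 0 0 0.2 0 0 0"
}}

```text
time_s: 29.87
tcp_pos: [0.5889, 0.0134, 0.0439]
eef_rot: [-0.393, 0.919, -0.002, 0.0]
ft_force: [0.6, -0.9, -1.4]
opening: 0.0527
grip_force: 31.6
```

{"method": "servo_tool", "body": {
  "moves": "0.4 0 0 0.1 0 0 0;0.4 0 0 0.2 0 0 0;0.4 0 0 0.2 0 0 0;0.4 0 0 0.2 0 0 0"
}}

```text
time_s: 30.2
tcp_pos: [0.5887, 0.0135, 0.0417]
eef_rot: [-0.393, 0.919, -0.002, 0.0]
ft_force: [0.7, -0.9, -1.3]
opening: 0.0528
grip_force: 31.6
```

{"method": "servo_tool", "body": {
  "moves": "0.4 0 0 0.1 0 0 0;0.4 0 0 0.15 0 0 0;0.4 0 0 0.15 0 0 0;0.4 0 0 0.15 0 0 0"
}}

```text
time_s: 30.53
tcp_pos: [0.5886, 0.0135, 0.0401]
eef_rot: [-0.393, 0.919, -0.002, -0.0]
ft_force: [1.7, -1.2, -0.9]
opening: 0.0534
grip_force: 31.6
```

```bash
python3 n.py 15
```

```text
t 30.53 tcp [0.5886 0.0135 0.0401] F [ 1.7 -1.2 -0.9] op 0.0534
0.11 0.04 0.01 -0.003 -0.001 -0.001 rows 0.0
['scene'] [0.5835 0.0166 2.3793 0.0327] -26.03 0.03267479203904863
['scene'] [0.5867 0.0137 2.3801 0.0278] -26.1 0.03267479203904863
['top', 'scene'] [0.5883 0.0125 2.3682 0.0253] -46.05 0.03267479203904863
['top', 'scene'] [0.5882 0.0127 2.3685 0.0256] -46.05 0.03267479203904863
```

{"method": "servo_tool", "body": {
  "moves": "0.4 0 0 0.1 0 0 0;0.4 0 0 0.1 0 0 0;0.4 0 0 0.1 0 0 0"
}}

```text
time_s: 30.88
tcp_pos: [0.5888, 0.0134, 0.0394]
eef_rot: [-0.393, 0.919, -0.002, 0.0]
ft_force: [1.5, -2.5, 1.3]
opening: 0.0533
grip_force: 31.8
```

{"method": "servo_tool", "body": {
  "moves": "0.75 0 0 0 0 0 0;0.8 0 0 0 0 0 0;0.9 0 0 0 0 0 0;1 0 0 0 0 0 0;1 0 0 0 0 0 0;1 0 0 -1 0 0 0;1 0 0 -4 0 0 0;1 0 0 -8 0 0 0"
}}

```text
time_s: 31.55
tcp_pos: [0.5861, 0.0135, 0.1176]
eef_rot: [-0.393, 0.919, -0.001, -0.004]
ft_force: [1.3, 0.8, 0.3]
opening: 0.0855
grip_force: 0.0
```

{"method": "servo_tool", "body": {
  "moves": "1 8 8 -8 0 0 0;1 8 8 -8 0 0 0;1 12 16 -8 0 0 0;1 12 16 -8 0 0 0;1 12 16 -8 0 0 0;1 12 16 -8 0 0 0;1 12 16 -8 0 0 0;1 12 16 -8 0 0 0"
}}

```text
time_s: 32.22
tcp_pos: [0.3898, 0.038, 0.2001]
eef_rot: [-0.394, 0.919, -0.001, 0.001]
ft_force: [-0.4, -0.1, -0.1]
opening: 0.0854
grip_force: 0.0
```

```bash
python3 - <<'E'
from h import *
legs()
I={n:shot(n,f'pics/{n}16.png') for n in ('top','scene')}
for z in (.03,.035,.025):
  for s in (['top'],['scene'],['top','scene']): print(z,s,*fit({n:I[n] for n in s},(.588,.013,2.373),z=z))
print(fit(I,(.588,.013,2.373,.03,0),free3=True))
for n in I:
  for q in ('green_dish','green_dish_notch'):
    for d in finder.mark_of(n,q)[:2]: print(n,q,np.round(d['xyz'],4),round(d['confidence'],2))
E
```

```text
t 32.22 tcp [0.3898 0.038  0.2001] F [-0.4 -0.1 -0.1] op 0.0854
0.03 ['top'] [0.5884 0.0131 2.381 ] -41.1
0.03 ['scene'] [0.5856 0.0146 2.3781] -32.4
0.03 ['top', 'scene'] [0.5874 0.0136 2.3792] -72.1
0.035 ['top'] [0.5874 0.0129 2.38  ] -40.8
0.035 ['scene'] [0.5823 0.0175 2.381 ] -32.3
0.035 ['top', 'scene'] [0.5859 0.0147 2.3771] -66.9
0.025 ['top'] [0.5894 0.0134 2.3814] -41.4
0.025 ['scene'] [0.5888 0.0115 2.3801] -32.5
0.025 ['top', 'scene'] [0.5892 0.0127 2.3809] -73.5
(array([0.5878, 0.0137, 2.381 , 0.0265, 0.0348]), np.float64(-73.8))
top green_dish [0.5883 0.0139 0.0284] 0.98
top green_dish [ 0.3559 -0.4769  0.0295] 0.71
top green_dish_notch [ 0.3283 -0.4376  0.0155] 0.81
top green_dish_notch [ 0.6072 -0.009   0.0689] 0.6
scene green_dish [0.5875 0.0131 0.0281] 0.97
scene green_dish [ 0.3563 -0.4708  0.0343] 0.7
scene green_dish_notch [ 0.3255 -0.4344  0.0186] 0.87
scene green_dish_notch [ 0.6088 -0.0073  0.068 ] 0.78
```

```bash
python3 -c "
from workcell import manip
print(manip.job_done())"
```

```text
the job is handed in; nothing more can be done
None
```

The job is handed in at about 32 s of 72. Blue is nested in white and green in blue, and the final camera fits put the stack home at 15 mm steps, within about 2 mm sideways and 0.01 rad in heading; the judge returned no verdict.

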